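# Clamp the big syringe into the syringe driver

### The job

Load the syringe driver on the sill: lay the larger of the two syringes in its cradle, nozzle to the left and plunger towards the black pusher block, with the middle of its barrel midway between the two saddles. Then lift the sprung knobbed clamp bar clear of the barrel, swing it square across the barrel, lower it so that it presses the barrel down, and let go.

Things in the scene. Friction and masses are not known exactly. Their poses are not given: they have to be found in the camera images.
- driver: Grey syringe driver, fixed box 45 high (mm). Origin: sill level, under cradle middle; x away from robot, y left along cradle. Box x -52..92, y -150..100. Cradle: two 45-degree V saddles 8 thick at y -34 and 34, tops 83 high, reaching 32 either side; fingers fit between. Seated large barrel: axis x 0, 78 high; within 10 sideways it slides home. Black pusher block 98 high, face at y -130.
- syringe: Larger frosted syringe, 70 g, lying right of the driver. Origin: on its axis, at the finger flange (4 x 45 x 30 mm high, stops rolling); x to the nozzle. Barrel 30 mm diameter, x 0 to 116, middle 58; nozzle to 130; plunger to -49. Axis 15 up on the sill. Laid well, the flange is at driver y -58. The other syringe, same shape, is 19 mm in diameter, barrel 84: not that one.
- rod (a point): Axis of the clamp bar's upright 12 mm rod (driver x 70, y 0), at the sill. Flat steel bar 14 wide, 8 thick, reaches 92 from it. It starts aside, 69 to 100 degrees left of square, stays where turned, goes 20 degrees past square. Spring pulls bar down: lift 35 mm max, 4 to 7 N. At its stop the underside is 84 high, 9 below the seated barrel's top: lift 15 to 25 to swing over.
- knob (a point): Grip point on the bar's black upright knob, 16 mm in diameter, 34 tall: on its axis, 23 above the bar's top face and 11 below the knob's top. 70 mm from the rod's axis, about which it swings. Height above the sill: 115 with the bar at its stop, 124 resting on the seated large barrel. Square across the cradle it stands at driver x 0, y 0.

How it is judged:
By the outcome, as a careful person would: the job done as asked, in the order asked, and still so for the second after the job is handed in, with the robot touching nothing.
It also fails if it takes over 48 s, if anything falls off the work surface, if the arm or the gripper's body presses on something with over 40 N, if the wrist force passes 120 N, or if a joint passes its speed limit or range.

### The arm

A 7-joint arm with a two-finger parallel gripper is mounted at the origin on the work surface. World frame = base frame: x ahead of the robot, y to its left, z up, the work surface at z = 0. Lengths are in mm, angles in rad, forces in N, time in s.
With the tool pointing down it reaches from about 400 to 875 mm from the base axis. Payload 19.3 kg.
Tool frame: the origin (TCP) lies midway between the tips of the shut fingers; the grasp point (between the pads) lies robot.grip_depth behind it (robot.grip_depth is the distance from the TCP to the grasp point, in mm); z points along the fingers, y is the line along which they close (so a half turn about z gives the same grasp; the last joint's range is limited). The gripper opens to 85 mm and grips with 20 to 120 N. Pads are 22 mm wide; open, the fingers measure 114 mm over their backs; the gripper's body (76 mm by 85 mm) begins 54 mm behind the grasp point. The pads swing forward as they close: fully open they stand 13 mm farther back than shut.
Start: joints at [1.204, 0.521, -0.036, 1.599, 0.021, 1.021, -0.113], TCP at [182.76, -597.673, 231.291] pointing down, gripper open.
Joint ranges: [-2.91, 2.91], [-0.3, 2.13], [-1.5, 1.42], [0.17, 2.43], [-1.26, 4.41], [0.16, 1.93], [-2.52, 2.52]. Speed limits (rad/s): [1.89, 1.89, 2.39, 2.39, 3.01, 3.01, 3.01].

### API

Orientations are given as a 3x3 rotation matrix whose columns are the frame's x, y, z axes.
In Python, from station import robot gives the robot as it stands.
- The arm moves only by the tool servo_tool, never from a script. Its arguments are lists of equal length, an entry for each row: "grip": the finger opening in m, from 0 to 0.0854; "translation": the shift along the tool's x, y, z in m, a list of three; "turn": the turn about the tool's z in degrees. A call has exactly 8 rows; each row shifts and turns the commanded pose from where the row before left it, along the tool's axes as they then stand; what a row does not reach is not made up. A row lasts 1/8 s, in which the tool goes at most 62.5 mm and 10.7 degrees, less where a joint would pass 70% of its speed; a pose out of reach is approached as far as the arm can. A call with a gripper value outside its range is refused whole. The fingers move at their own pace and stop on an object; "newtons" is the grip in N (left out, the last holds). Time passes only in rows, so rows that do not move let the fingers close, or fill a call up. It gives the time, the measured TCP pose, the force, the opening and the grip force at its end, in the units of the state.
- robot.observe(): the state, without advancing time (a new reading comes with each control period).
- robot.snapshot(name): name is "scene" or "top"; returns a dict with "color" (420x560x3 uint8, red, green, blue), "K" (3x3 intrinsics, pixels), "R" (3x3) and "t" (3): a world point X has camera coordinates R X + t. Camera axes: x right, y down, z forward; pixel columns grow to the right and rows downward; lengths in mm; the calibration is good to about 2 mm. A picture is of the moment at which its call begins. There is no depth.
- robot.finish_job(): hands the job in; it is judged then, once.
The state is a dict: "clock": time; "joint_pos": joint angles; "qvel": joint speeds; "effort": joint torques, N m; "eef_pos": TCP position; "tcp_rot": TCP orientation; "contact_force": force on the tool from outside, world axes, zero at the start; "wrist_torque": the same for the moment, N m; "grip_width": finger opening in mm; "grip_force": force on a finger pad.
Only numpy, scipy, OpenCV 4.12 (cv2) and the standard library are available. Lean on these libraries where they do the work, as an engineer would, in place of code of your own. Each camera call takes 0.05 s, during which the arm holds its last target. There are 200 camera calls.

## Working session

There is one attempt and no reset: what is moved stays moved. The work goes in short steps, Python scripts to look and compute and a tool call to move; the robot and the scene stay as the last step left them, time stands still between calls to the robot, and variables do not carry over. Pictures are saved under pics/ and viewed, at most 10 in all, crops included, and the job is handed in when it is done.

Besides the shell and the picture viewer there is one more tool, called after "Request:" as name(argument=value, ...), one argument or row to a line, values as JSON. servo_tool: Moves the arm, as the interface text tells. Its arguments: {"type":"object","properties":{"grip":{"type":"array"},"translation":{"type":"array"},"turn":{"type":"array"},"newtons":{"type":"number"}},"required":["grip","translation","turn"]}

```bash
mkdir -p pics
python3 - <<'E'
from station import robot
import cv2,numpy as np,pickle
d={}
for n in("scene","top"):
    s=robot.snapshot(n);d[n]=s;cv2.imwrite(f"pics/{n}0.png",s["color"][:,:,::-1])
    print(n,s["K"].tolist(),np.round(s["R"],3).tolist(),np.round(s["t"],1).tolist())
pickle.dump(d,open("d0.pkl","wb"))
o=robot.observe();print(robot.grip_depth,o["clock"],o["eef_pos"],np.round(o["tcp_rot"],3).tolist(),o["grip_width"])
E
```

```text
scene [[442.7390590677272, 0.0, 286.1143832118942], [0.0, 442.7390590677272, 205.46214416535372], [0.0, 0.0, 1.0]] [[0.755, 0.655, -0.006], [0.422, -0.493, -0.761], [-0.501, 0.572, -0.649]] [-384.0, -160.3, 1249.1]
top [[403.80969451078215, 0.0, 281.5068655700742], [0.0, 403.80969451078215, 212.44757809430925], [0.0, 0.0, 1.0]] [[-0.021, -1.0, 0.005], [-0.997, 0.021, -0.076], [0.076, -0.006, -0.997]] [-2.3, 522.2, 797.3]
18.700000000000003 0.1 [ 182.6714923  -597.40534892  230.78972357] [[0.956, 0.292, -0.0], [0.292, -0.956, 0.001], [-0.0, -0.001, -1.0]] 85.44116160327637
```

View pics/scene0.png

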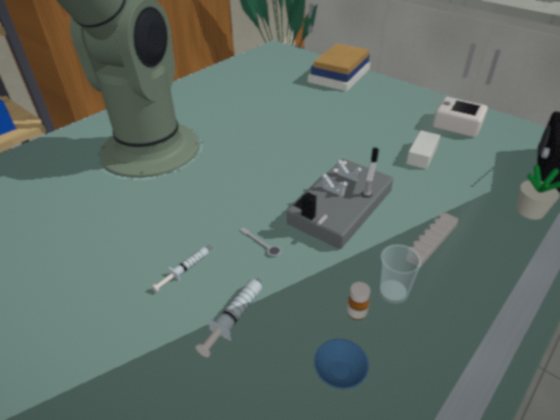

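View pics/top0.png

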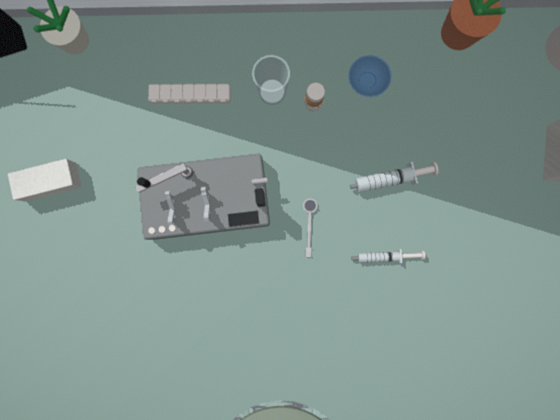

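The scene view shows the driver around (340,200) and the large syringe around (235,310). In the top view the driver is at (203,197), with its rod near (187,172) and its knob near (143,183). The large syringe is at about (395,178) with its plunger to the right, and the small one is at (390,257).

```bash
cat > h.py <<'E'
import numpy as np,cv2
def ray(s,p,z):
    K,R,t=(np.array(s[k],float) for k in("K","R","t"))
    c=-R.T@t; d=R.T@np.linalg.solve(K,[p[0],p[1],1.]); return c+d*(z-c[2])/d[2]
def tri(s1,p1,s2,p2):
    A=[];b=[]
    for s,p in((s1,p1),(s2,p2)):
        P=s["K"]@np.c_[s["R"],s["t"]]
        for i in(0,1):
            r=P[i]-p[i]*P[2];A.append(r[:3]/np.linalg.norm(r[:3]));b.append(-r[3]/np.linalg.norm(r[:3]))
    x=np.linalg.lstsq(np.array(A),np.array(b),rcond=None)
    return x[0],x[1]
def proj(s,X):
    q=s["K"]@(s["R"]@np.array(X,float)+s["t"]);return q[:2]/q[2]
E
python3 - <<'E'
import pickle,cv2,numpy as np
from h import *
d=pickle.load(open("d0.pkl","rb"));T=d["top"];im=T["color"]
a=cv2.resize(im[145:245,130:275],None,fx=5.5,fy=5.5,interpolation=cv2.INTER_CUBIC)[:,:,::-1]
cv2.imwrite("pics/c1.png",a)
b=cv2.resize(im[150:205,340:445],None,fx=5.5,fy=5.5,interpolation=cv2.INTER_CUBIC)[:,:,::-1]
c=cv2.resize(d["scene"]["color"][140:245,280:400],None,fx=5.5,fy=5.5,interpolation=cv2.INTER_CUBIC)[:,:,::-1]
cv2.imwrite("pics/c2.png",b);cv2.imwrite("pics/c3.png",c)
hsv=cv2.cvtColor(im,cv2.COLOR_RGB2HSV)
m=((hsv[:,:,1]<40)&(hsv[:,:,2]<115)).astype(np.uint8)
m[:145]=0;m[250:]=0;m[:,:130]=0;m[:,280:]=0
cs,_=cv2.findContours(m,0,2);k=max(cs,key=cv2.contourArea)
print("box",cv2.contourArea(k),cv2.boxPoints(cv2.minAreaRect(k)).tolist(),cv2.approxPolyDP(k,4,True)[:,0].tolist())
print("cam",-T["R"].T@T["t"])
E
```

```text
box 2835.0 [[137.6695098876953, 175.3578338623047], [262.76495361328125, 160.71900939941406], [270.39263916015625, 225.90086364746094], [145.29718017578125, 240.53968811035156]] [[145, 238], [267, 226], [265, 183], [254, 184], [268, 222], [258, 223], [257, 210], [230, 213], [231, 227], [226, 229], [213, 210], [222, 203], [192, 169], [184, 177], [196, 186], [170, 195], [173, 222], [184, 233]]
cam [460.15457304  -8.2996631  834.60168358]
```

View pics/c1.png

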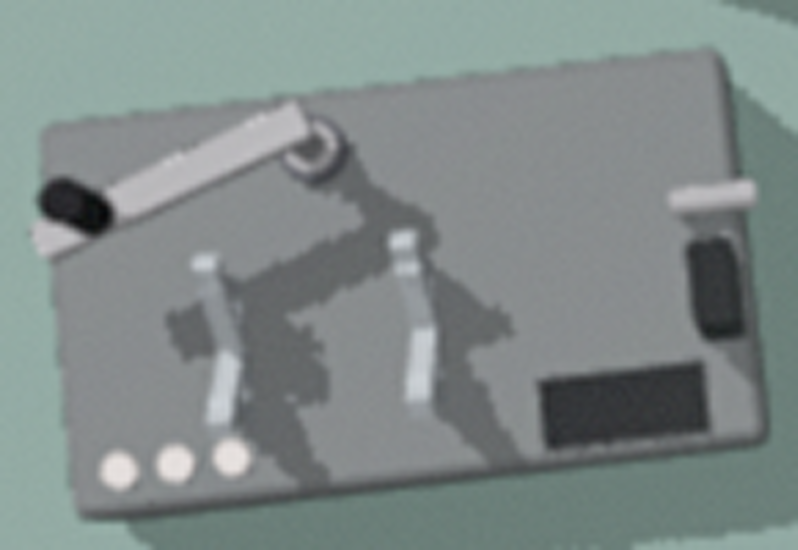

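View pics/c2.png

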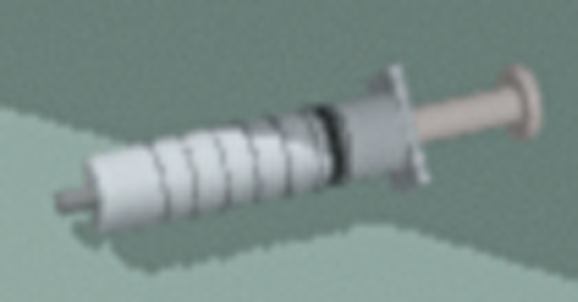

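View pics/c3.png

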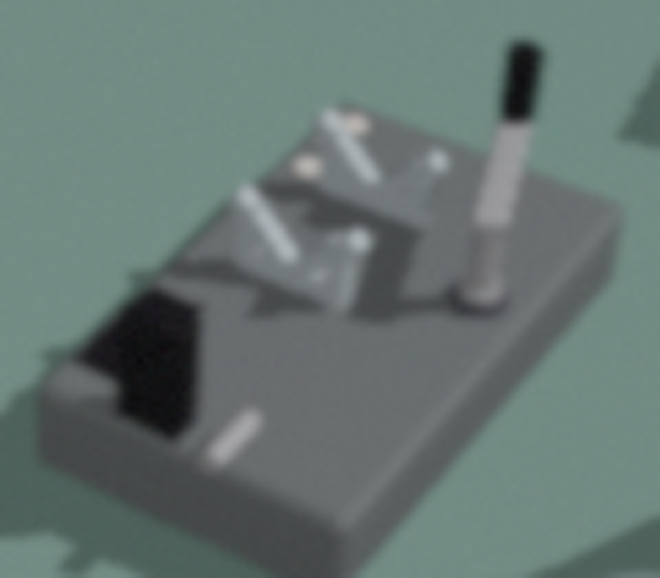

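c1 shows the box top corners at about (42,127), (717,50), (765,440) and (80,518). The rod collar is at (313,150), the knob at (60–95, 195–212), and the saddle tips at (205,262)/(218,420) and (403,240)/(420,400). c2 shows the syringe nozzle tip at (58,203), the flange centre at (406,125) and the plunger end at (532,100). c3 gives the same driver features from the side, with the knob top at (524,48).

Run:
```python
import pickle,numpy as np
from h import *
from scipy.optimize import least_squares
d=pickle.load(open("d0.pkl","rb"));T=d["top"];S=d["scene"]
f=lambda p,o:(np.array(p)+.5)/5.5-.5+np.array(o)
c1=lambda *p:f(p,(130,145));c2=lambda *p:f(p,(340,150));c3=lambda *p:f(p,(280,140))
L=[(T,c1(42,127),(92,100,45)),(T,c1(717,50),(92,-150,45)),(T,c1(765,437),(-52,-150,45)),(T,c1(80,515),(-52,100,45)),
(T,c1(205,262),(31,34,83)),(T,c1(218,420),(-31,34,83)),(T,c1(403,240),(31,-34,83)),(T,c1(420,400),(-31,-34,83)),(T,c1(313,150),(70,0,50)),
(S,c3(345,525),(92,-150,45)),(S,c3(622,208),(92,100,45)),(S,c3(40,392),(-52,-150,45)),(S,c3(340,103),(-52,100,45)),
(S,c3(245,188),(-31,-34,83)),(S,c3(360,238),(31,-34,83)),(S,c3(330,112),(-31,34,83)),(S,c3(437,160),(31,34,83))]
def W(v,q):
    c,s=np.cos(v[2]),np.sin(v[2]);return [v[0]+c*q[0]-s*q[1],v[1]+s*q[0]+c*q[1],q[2]]
g=lambda v,L:np.concatenate([proj(s,W(v,q))-p for s,p,q in L])
r=least_squares(lambda v:g(v,L),[450,150,0],loss="soft_l1",x_scale=[10,10,.1])
D=r.x;print("driver",D[:2],np.degrees(D[2]));print(np.round(g(D,L).reshape(-1,2),1).tolist())
for n,LL in(("top",L[:9]),("scene",L[9:])):
    x=least_squares(lambda v:g(v,LL),D).x;print(n,x[:2],np.degrees(x[2]))
print("rod",W(D,(70,0,0)))
# knob axis: top point z126, base z92
for n,s,p,z in(("Ttop",T,c1(60,194),126),("Tbase",T,c1(98,214),92),("Stop",S,c3(524,46),126),("Sbase",S,c3(514,120),92)):
    print(n,ray(s,p,z))
k=tri(T,c1(79,204),S,c3(519,83));print("knob",k)
w=k[0];rd=np.array(W(D,(70,0,0)));v=w-rd;a=np.degrees(np.arctan2(v[1],v[0])-D[2]);print("dist",np.hypot(v[0],v[1]),"ang from square(180)",180-a)
P=[(58,203),(97,193),(406,125),(532,100)]
X=[ray(T,c2(*p),15)[:2] for p in P];u=[130,116,0,-49]
print(np.round(X,1).tolist())
A=np.polyfit(u,np.array(X),1);print("syr dir",A[0],np.hypot(*A[0]),np.degrees(np.arctan2(A[0][1],A[0][0])),"origin",A[1],"mid",A[1]+58*A[0])
```

```text
driver [534.36808715 164.59449157] 5.704619317059101
[[-1.8, -0.6], [1.3, -1.5], [1.1, 0.2], [-1.8, 1.4], [-0.4, -1.1], [0.5, 3.0], [-0.3, -1.4], [0.2, 2.3], [-0.0, -0.3], [-0.0, 1.4], [1.3, -0.7], [-1.6, -0.6], [0.5, -0.9], [-2.2, 0.1], [0.6, 0.4], [-2.6, -0.0], [1.1, -0.1]]
top [534.89228628 164.43693807] 5.420174489230257
scene [534.75233354 165.46578105] 5.853355447422899
rod [np.float64(604.0214163072159), np.float64(171.55248968916436), 0]
Ttop [576.98908729 235.31758564 126.        ]
Tbase [575.53535583 234.20215777  92.        ]
Stop [572.37172571 238.39869724 126.        ]
Sbase [575.03169334 234.14847005  92.        ]
knob (array([575.56938081, 233.72874821, 111.43769123]), array([0.50716061]))
dist 68.37693651961608 ang from square(180) 71.11565004689561
[[572.7, -155.0], [576.2, -169.6], [599.4, -286.0], [607.9, -333.6]]
syr dir [-0.19664407  0.9989068 ] 1.0180784322736778 101.13679959658975 origin [ 598.74088612 -285.26591579] mid [ 587.3355298  -227.32932119]
```

Request:
servo_tool(
  grip=[0.0854,0.0854,0.0854,0.0854,0.0854,0.0854,0.0854,0.0854],
  translation=[
    [0,0,0],
    [0,0,0],
    [0,0,0],
    [0,0,0],
    [0,0,0],
    [0,0,0],
    [0,0,0],
    [0,0,0],
  ],
  turn=[-10.5,-10.5,-10.5,-10.5,-10.5,-10.5,-10.5,-10.5],
  newtons=30,
)

```text
clock: 1.1
eef_pos: [182.6, -597.5, 231.0]
tcp_rot: [[-0.197, 0.98, -0.0], [0.98, 0.197, 0.001], [0.001, -0.0, -1.0]]
contact_force: [-0.2, -1.0, -0.0]
grip_width: 85.1
grip_force: 0.0
```

```bash
cat >> h.py <<'E'
def go(o,target,yaw):
    "print the tool-axis shift (mm) after turning, and the turn (deg), to reach target TCP / tool-x yaw"
    R=np.array(o["tcp_rot"]);y0=np.degrees(np.arctan2(R[1,0],R[0,0]));dw=(yaw-y0+180)%360-180
    c,s=np.cos(np.radians(yaw)),np.sin(np.radians(yaw))
    Rt=np.array([[c,s,0],[s,-c,0],[0,0,-1]])
    dp=np.array(target)-o["eef_pos"]
    print("pos",np.round(o["eef_pos"],1),"yaw",round(y0,2),"turn",round(-dw,2),"shift before-axes",np.round(R.T@dp,1),"after-axes",np.round(Rt.T@dp,1),"q",np.round(o["joint_pos"],2),"F",np.round(o["contact_force"],1),"w",round(o["grip_width"],1),"gf",o["grip_force"],"t",o["clock"])
E
python3 -c "
from h import *
from station import robot
go(robot.observe(),[587.3,-227.3,120],101.1)"
```

```text
pos [ 182.6 -597.5  231. ] yaw 101.35 turn 0.25 shift before-axes [283.3 469.6 111.1] after-axes [285.4 468.4 111. ] q [ 1.44  0.54 -0.39  1.59  0.23  1.06  1.19] F [-0.2 -1.  -0. ] w 85.1 gf 0.0 t 1.1
```

Request:
servo_tool(
  grip=[0.0854,0.0854,0.0854,0.0854,0.0854,0.0854,0.0854,0.0854],
  translation=[
    [0.018,0.03,0.007],
    [0.018,0.03,0.007],
    [0.018,0.03,0.007],
    [0.018,0.03,0.007],
    [0.018,0.03,0.007],
    [0.018,0.03,0.007],
    [0.018,0.03,0.007],
    [0.018,0.03,0.007],
  ],
  turn=[0,0,0,0,0,0,0,0],
)

```text
clock: 2.1
eef_pos: [391.5, -409.6, 174.9]
tcp_rot: [[-0.191, 0.982, -0.0], [0.982, 0.191, 0.0], [0.0, -0.0, -1.0]]
contact_force: [0.3, -0.1, -1.0]
grip_width: 85.4
grip_force: 0.0
```

Request:
servo_tool(
  grip=[0.0854,0.0854,0.0854,0.0854,0.0854,0.0854,0.0854,0.0854],
  translation=[
    [0.018,0.03,0.007],
    [0.018,0.03,0.007],
    [0.018,0.03,0.007],
    [0.018,0.03,0.007],
    [0.018,0.03,0.007],
    [0.018,0.03,0.007],
    [0.018,0.03,0.007],
    [0.016,0.02,0.007],
  ],
  turn=[0,0,0,0,0,0,0,0],
)

```text
clock: 3.1
eef_pos: [590.4, -225.9, 118.7]
tcp_rot: [[-0.192, 0.981, -0.0], [0.981, 0.192, 0.001], [0.001, -0.0, -1.0]]
contact_force: [-0.1, 0.2, 0.1]
grip_width: 85.2
grip_force: 0.0
```

```bash
python3 -c "
from h import *
from station import robot
go(robot.observe(),[587.3,-227.3,3],101.1)"
```

```text
pos [ 590.4 -225.9  118.7] yaw 101.05 turn -0.05 shift before-axes [ -0.9  -3.3 115.7] after-axes [ -0.8  -3.3 115.7] q [ 0.53  0.69 -0.4   1.66  0.33  0.86  0.19] F [-0.1  0.2  0.1] w 85.2 gf 0.0 t 3.1
```

Request:
servo_tool(
  grip=[0.0854,0.0854,0.0854,0.0854,0.0854,0.0854,0.0854,0.0854],
  translation=[
    [-0.001,-0.003,0.016],
    [0,0,0.018],
    [0,0,0.018],
    [0,0,0.018],
    [0,0,0.018],
    [0,0,0.015],
    [0,0,0.011],
    [0,0,0],
  ],
  turn=[0,0,0,0,0,0,0,0],
)

```text
clock: 4.1
eef_pos: [586.4, -228.6, 4.5]
tcp_rot: [[-0.191, 0.982, -0.001], [0.982, 0.191, 0.0], [0.001, -0.001, -1.0]]
contact_force: [-1.0, -0.4, 0.6]
grip_width: 85.6
grip_force: 0.0
```

Request:
servo_tool(
  grip=[0.06,0.045,0.035,0.025,0.02,0.02,0.02,0.02],
  translation=[
    [0,0,0],
    [0,0,0],
    [0,0,0],
    [0,0,0],
    [0,0,0],
    [0,0,0],
    [0,0,0],
    [0,0,0],
  ],
  turn=[0,0,0,0,0,0,0,0],
  newtons=40,
)

```text
clock: 5.1
eef_pos: [587.0, -228.9, 5.8]
tcp_rot: [[-0.191, 0.982, 0.0], [0.982, 0.191, -0.0], [-0.0, 0.0, -1.0]]
contact_force: [-2.5, 0.4, 7.0]
grip_width: 28.2
grip_force: 39.1
```

Request:
servo_tool(
  grip=[0.02,0.02,0.02,0.02,0.02,0.02,0.02,0.02],
  translation=[
    [0,0,-0.01],
    [0,0,-0.02],
    [0,0,-0.025],
    [0,0,-0.025],
    [0,0,-0.025],
    [0,0,-0.025],
    [0,0,-0.01],
    [0,0,0],
  ],
  turn=[0,0,0,0,0,0,0,0],
)

```text
clock: 6.1
eef_pos: [587.0, -228.9, 146.1]
tcp_rot: [[-0.191, 0.982, 0.001], [0.982, 0.191, -0.001], [-0.001, 0.001, -1.0]]
contact_force: [0.3, -0.7, -1.8]
grip_width: 28.4
grip_force: 39.7
```

```bash
python3 -c "
from h import *
from station import robot
s=robot.snapshot('top');cv2.imwrite('pics/t2.png',s['color'][:,:,::-1])
import pickle;pickle.dump(s,open('t2.pkl','wb'))
go(robot.observe(),[535,165,140],95.6)"
```

```text
pos [ 586.6 -228.8  145.2] yaw 101.0 turn 5.4 shift before-axes [396.4  24.5   5.2] after-axes [397.  -12.9   5.2] q [ 0.55  0.65 -0.41  1.65  0.31  0.91  0.21] F [-0.9  0.1 -0. ] w 28.6 gf 39.73174273967743 t 6.15
```

View pics/t2.png

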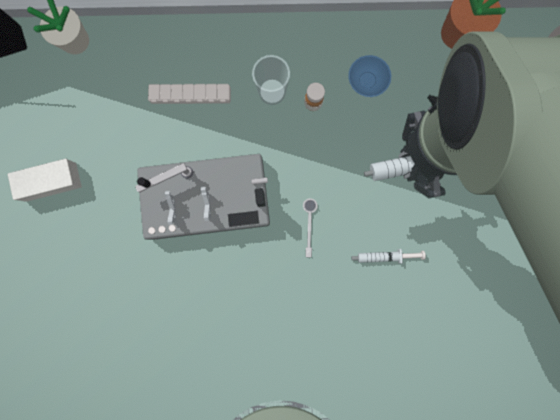

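The top view shows the syringe held at mid-barrel, with the nozzle tip at about (366,173). The driver has not moved.

Request:
servo_tool(
  grip=[0.02,0.02,0.02,0.02,0.02,0.02,0.02,0.02],
  translation=[
    [0,0,-0.005],
    [0,0,-0.005],
    [0.015,0,-0.005],
    [0.03,-0.001,0],
    [0.036,-0.001,0],
    [0.036,-0.001,0],
    [0.036,-0.002,0],
    [0.036,-0.002,0],
  ],
  turn=[2.7,2.7,0,0,0,0,0,0],
)

```text
clock: 7.15
eef_pos: [560.6, -39.1, 160.3]
tcp_rot: [[-0.099, 0.995, -0.0], [0.995, 0.099, 0.0], [0.0, -0.0, -1.0]]
contact_force: [1.1, 1.1, 0.0]
grip_width: 28.4
grip_force: 39.7
```

Request:
servo_tool(
  grip=[0.02,0.02,0.02,0.02,0.02,0.02,0.02,0.02],
  translation=[
    [0.036,-0.002,0],
    [0.036,-0.001,0],
    [0.036,-0.001,0],
    [0.036,-0.001,0],
    [0.032,-0.001,0],
    [0.021,0,0],
    [0.011,0,0],
    [0,0,0],
  ],
  turn=[0,0,0,0,0,0,0,0],
)

```text
clock: 8.15
eef_pos: [535.0, 165.2, 160.2]
tcp_rot: [[-0.098, 0.995, -0.0], [0.995, 0.098, -0.0], [-0.0, -0.0, -1.0]]
contact_force: [0.4, -0.5, -0.9]
grip_width: 28.6
grip_force: 39.7
```

```bash
python3 -c "
from h import *
from station import robot
import pickle
d={n:robot.snapshot(n) for n in('top','scene')};pickle.dump(d,open('d3.pkl','wb'))
a=cv2.resize(d['top']['color'][140:250,120:290],None,fx=4,fy=4,interpolation=2)
b=cv2.resize(d['scene']['color'][110:260,260:410],None,fx=4,fy=4,interpolation=2)[:600]
c=np.zeros((600,1280,3),np.uint8);c[:440,:680]=a;c[:,680:]=b
cv2.imwrite('pics/t3.png',cv2.resize(c,(800,375),interpolation=3)[:,:,::-1])
go(robot.observe(),[535,165,66],95.6)"
```

```text
pos [535.3 163.9 160.2] yaw 95.54 turn -0.06 shift before-axes [ 1.1 -0.2 94.2] after-axes [ 1.1 -0.2 94.2] q [-0.09  0.54 -0.44  1.82  0.3   0.85 -0.57] F [-0.1 -0.  -0.3] w 28.8 gf 39.732787013053894 t 8.25
```

View pics/t3.png

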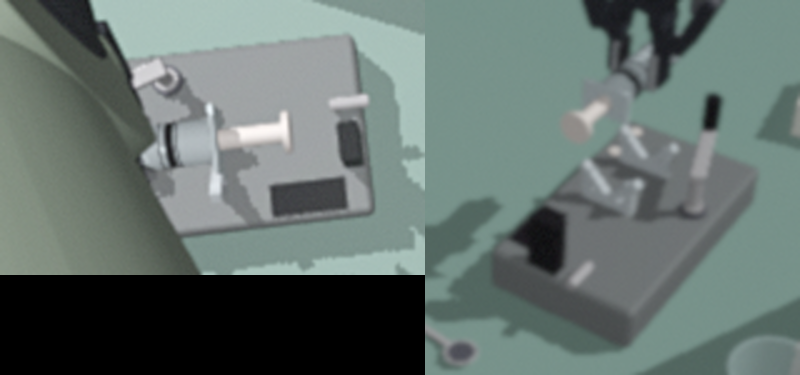

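The composite shows the syringe above the cradle with its plunger towards the pusher. In the top half the flange centre is near (214,142) and the plunger end near (286,132). In the scene half they are near (607,98) and (577,125).

```bash
python3 -c "
from h import *
import pickle
d=pickle.load(open('d3.pkl','rb'));T,S=d['top'],d['scene']
t=lambda x,y:(120+x/2.5,140+y/2.5);s=lambda x,y:(260+(x-425)/2.5,110+y/2.5)
c,q=np.cos(np.radians(5.6)),np.sin(np.radians(5.6))
for n,a,b in(('flange',t(214,142),s(607,98)),('plunger',t(288,131),s(576,126))):
    X,r=tri(T,a,S,b);v=X-[535,165,0];print(n,X,r,'driver',c*v[0]+q*v[1],-q*v[0]+c*v[1])
"
```

```text
flange [540.02526675 113.20122375 171.07017046] [2.94837984] driver -0.05339162860641267 -52.0419415086912
plunger [545.85456488  63.83144657 171.29233697] [0.7862983] driver 0.9304395745096254 -101.74493630813502
```

Request:
servo_tool(
  grip=[0.02,0.02,0.02,0.02,0.02,0.02,0.02,0.02],
  translation=[
    [-0.002,0,0.015],
    [0,0,0.02],
    [0,0,0.02],
    [0,0,0.015],
    [0,0,0.01],
    [0,0,0.006],
    [0,0,0.004],
    [0,0,0.002],
  ],
  turn=[0,0,0,0,0,0,0,0],
)

```text
clock: 9.25
eef_pos: [535.3, 163.1, 69.6]
tcp_rot: [[-0.098, 0.995, 0.0], [0.995, 0.098, -0.001], [-0.001, 0.0, -1.0]]
contact_force: [-13.1, -5.2, 41.6]
grip_width: 28.3
grip_force: 44.5
```

Request:
servo_tool(
  grip=[0.02,0.02,0.035,0.045,0.052,0.052,0.052,0.052],
  translation=[
    [0,0,-0.0015],
    [0,0,0],
    [0,0,0],
    [0,0,0],
    [0,0,0],
    [0,0,0],
    [0,0,0],
    [0,0,0],
  ],
  turn=[0,0,0,0,0,0,0,0],
)

```text
clock: 10.25
eef_pos: [535.3, 163.1, 69.8]
tcp_rot: [[-0.098, 0.995, -0.0], [0.995, 0.098, 0.0], [0.0, -0.0, -1.0]]
contact_force: [-0.8, -0.1, 0.6]
grip_width: 51.9
grip_force: 0.0
```

Request:
servo_tool(
  grip=[0.052,0.052,0.052,0.052,0.052,0.052,0.052,0.052],
  translation=[
    [0,0,-0.01],
    [0,0,-0.02],
    [0,0,-0.025],
    [0,0,-0.025],
    [0,0,-0.025],
    [0,0,-0.02],
    [0,0,-0.01],
    [0,0,0],
  ],
  turn=[0,0,0,0,0,0,0,0],
)

```text
clock: 11.25
eef_pos: [535.5, 163.1, 205.3]
tcp_rot: [[-0.098, 0.995, 0.001], [0.995, 0.098, 0.0], [0.0, 0.001, -1.0]]
contact_force: [0.6, 0.3, -0.4]
grip_width: 51.8
grip_force: 0.0
```

Request:
servo_tool(
  grip=[0.052,0.052,0.052,0.052,0.052,0.052,0.052,0.052],
  translation=[
    [0,-0.02,0],
    [0,-0.03,0],
    [0,-0.03,0],
    [0,-0.03,0],
    [0,-0.02,0],
    [0,-0.01,0],
    [0,0,0],
    [0,0,0],
  ],
  turn=[0,0,0,0,0,0,0,0],
)

```text
clock: 12.25
eef_pos: [396.6, 149.5, 204.7]
tcp_rot: [[-0.097, 0.995, -0.0], [0.995, 0.097, 0.0], [0.0, 0.0, -1.0]]
contact_force: [0.8, -0.7, -0.3]
grip_width: 52.0
grip_force: 0.0
```

```bash
python3 -c "
from h import *
from station import robot
import pickle
d={n:robot.snapshot(n) for n in('top','scene')};pickle.dump(d,open('d4.pkl','wb'))
a=cv2.resize(d['top']['color'][140:250,125:275],None,fx=2.6,fy=2.6,interpolation=2)
b=cv2.resize(d['scene']['color'][100:250,275:405],None,fx=3,fy=3,interpolation=2)
c=np.zeros((450,780,3),np.uint8);c[:286,:390]=a;c[:,390:]=b
cv2.imwrite('pics/t4.png',c[:,:,::-1])
go(robot.observe(),[535,165,66],95.6)"
```

```text
pos [396.4 149.5 204.7] yaw 95.59 turn -0.01 shift before-axes [  1.9 139.5 138.6] after-axes [  1.9 139.5 138.7] q [-0.06  0.27 -0.52  2.11  0.19  0.8  -0.6 ] F [ 0.4 -0.4  0.6] w 52.3 gf 0.0 t 12.35
```

View pics/t4.png

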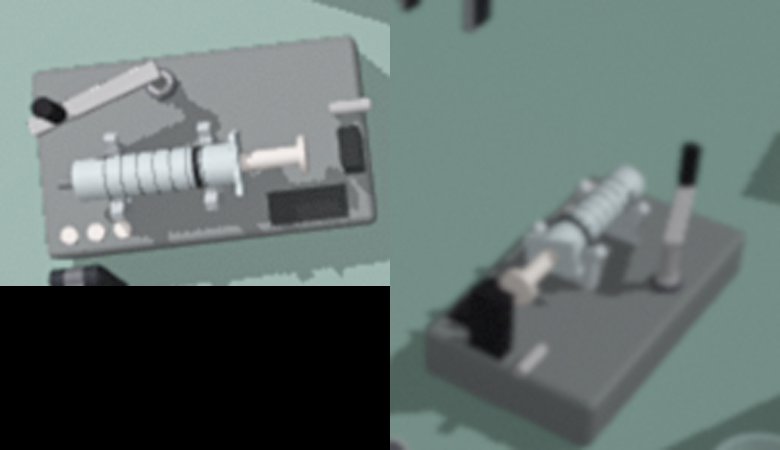

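The composite shows the syringe seated in both saddles, nozzle left. In the top half the nozzle tip is at (60,186), the barrel end at about x=72, the flange at (237,162) and the plunger end at (305,153). The knob is at about (48,110).

Run:
```python
from h import *
import pickle
d=pickle.load(open('d4.pkl','rb'));T,S=d['top'],d['scene']
t=lambda x,y:((x+.5)/2.6-.5+125,(y+.5)/2.6-.5+140)
s=lambda x,y:((x-390+.5)/3-.5+275,(y+.5)/3-.5+100)
c,q=np.cos(np.radians(5.6)),np.sin(np.radians(5.6))
def D(X): v=X-np.array([535,165,0]);return np.round([c*v[0]+q*v[1],-q*v[0]+c*v[1],X[2]],1)
for n,p,z in(("nozzle 130",(60,186),78),("barrel end top 116",(71,178),93),("flange top 0",(233,134),88),("flange bot",(241,192),88),("plunger -49",(307,153),78),
 ("sadL far",(111,137),83),("sadL near",(117,211),83),("sadR far",(204,127),83),("sadR near",(211,202),83)):
    print(n,D(ray(T,t(*p),z)))
# precise edges along the barrel axis: intensity profile
P=lambda u,x,z:proj(T,[535+c*x-q*u,165+q*x+c*u,z])
g=cv2.cvtColor(T["color"],6).astype(np.float32)
us=np.arange(-125,90,1.);
for x,z in((0,78),(0,93),(17,78),(-17,78),(32,83),(-30,83)):
    m=np.array([P(u,x,z) for u in us],np.float32)
    pr=cv2.remap(g,m[:,0].copy().reshape(1,-1),m[:,1].copy().reshape(1,-1),1)[0]
    gr=np.gradient(cv2.GaussianBlur(pr.reshape(1,-1),(5,1),1)[0]);i=[k for k in range(1,len(gr)-1) if abs(gr[k])>5 and abs(gr[k])>=abs(gr[k-1]) and abs(gr[k])>abs(gr[k+1])]
    print(x,z,[(int(us[k]),int(gr[k])) for k in i])
for n,a,b in(("plunger",t(305,152),s(519,285)),("flange",t(237,162),s(556,247))):
    X,r=tri(T,a,S,b);print(n,D(X),r)
```

```text
nozzle 130 [-2.6 73.5 78. ]
barrel end top 116 [ 0.3 60.5 93. ]
flange top 0 [ 18.7 -55.9  88. ]
flange bot [-23.3 -57.1  88. ]
plunger -49 [ 1.000e-01 -1.061e+02  7.800e+01]
sadL far [27.7 32.2 83. ]
sadL near [-25.9  33.2  83. ]
sadR far [ 27.  -34.9  83. ]
sadR near [-27.5 -34.3  83. ]
0 78 [(-104, 22), (-62, -10), (-55, 13), (-28, -30), (-22, 34), (-16, 8), (-8, -7), (-5, 7), (4, -7), (8, 7), (16, -7), (20, 7), (28, -8), (31, 8), (39, -9), (43, 8), (65, -17)]
0 93 [(-105, 23), (-68, -8), (-64, -6), (-61, -6), (-57, 17), (-30, -28), (-25, 34), (-19, 8), (-11, -7), (-8, 7), (1, -7), (5, 7), (13, -6), (16, 6), (24, -8), (27, 8), (35, -10), (39, 9), (60, -18), (84, 7)]
17 78 [(-60, -8), (-55, 24), (-50, -15), (-43, -7), (-38, 18), (-30, -8), (29, 13), (87, 7)]
-17 78 [(-117, 9), (-90, -8), (-57, 22), (-52, -24), (-38, 5), (-30, -12), (23, 5), (30, 8), (37, -5), (41, 5), (87, 5)]
32 83 [(-45, -9), (-39, 5), (-30, -5), (-13, 5), (86, 6)]
-30 83 [(-75, 15), (-38, 10), (-30, -11), (29, 11), (37, -11), (42, 8), (86, 7)]
plunger [   0.7 -104.9   83.5] [0.49485594]
flange [  0.1 -55.2  86.1] [6.6447906]
```

Request:
servo_tool(
  grip=[0.042,0.042,0.042,0.042,0.042,0.042,0.042,0.042],
  translation=[
    [0,0,0],
    [0,0,0],
    [0.001,0.02,-0.005],
    [0.002,0.035,0],
    [0,0.045,0.01],
    [0,0.045,0.01],
    [0,0.035,0.015],
    [0,0.018,0.015],
  ],
  turn=[-9.5,-9.5,0,0,0,0,0,0],
)

```text
clock: 13.35
eef_pos: [576.2, 235.2, 158.5]
tcp_rot: [[-0.416, 0.909, -0.0], [0.909, 0.416, 0.0], [0.0, -0.0, -1.0]]
contact_force: [0.2, 0.0, -0.4]
grip_width: 41.9
grip_force: 0.0
```

```bash
python3 -c "
from h import *
from station import robot
import time
go(robot.observe(),[575.4,234.6,97],114.6)"
```

```text
pos [576.2 235.2 158.5] yaw 114.58 turn -0.02 shift before-axes [-0.2 -1.  61.5] after-axes [-0.2 -1.  61.5] q [-0.15  0.64 -0.5   1.65  0.36  0.94 -0.35] F [ 0.2  0.  -0.4] w 41.9 gf 0.0 t 13.35
```

Next I descend onto the knob and close.

Request:
servo_tool(
  grip=[0.042,0.042,0.042,0.042,0.042,0.042,0.042,0.042],
  translation=[
    [0,-0.001,0.01],
    [0,0,0.012],
    [0,0,0.012],
    [0,0,0.011],
    [0,0,0.008],
    [0,0,0.006],
    [0,0,0.002],
    [0,0,0],
  ],
  turn=[0,0,0,0,0,0,0,0],
)

```text
clock: 14.35
eef_pos: [573.9, 234.2, 98.9]
tcp_rot: [[-0.416, 0.909, 0.0], [0.909, 0.416, 0.0], [0.0, 0.0, -1.0]]
contact_force: [-0.2, 1.4, 0.8]
grip_width: 41.7
grip_force: 0.0
```

Request:
servo_tool(
  grip=[0.035,0.028,0.022,0.017,0.012,0.01,0.01,0.01],
  translation=[
    [0,0,0],
    [0,0,0],
    [0,0,0],
    [0,0,0],
    [0,0,0],
    [0,0,0],
    [0,0,0],
    [0,0,0],
  ],
  turn=[0,0,0,0,0,0,0,0],
  newtons=60,
)

```text
clock: 15.35
eef_pos: [573.9, 234.3, 98.9]
tcp_rot: [[-0.416, 0.909, 0.0], [0.909, 0.416, 0.0], [0.0, 0.0, -1.0]]
contact_force: [0.5, 2.1, 3.8]
grip_width: 14.3
grip_force: 58.4
```

Request:
servo_tool(
  grip=[0.01,0.01,0.01,0.01,0.01,0.01,0.01,0.01],
  translation=[
    [0,0,-0.003],
    [0,0,-0.004],
    [0,0,-0.005],
    [0,0,-0.005],
    [0,0,-0.004],
    [0,0,-0.002],
    [0,0,0],
    [0,0,0],
  ],
  turn=[0,0,0,0,0,0,0,0],
)

```text
clock: 16.35
eef_pos: [573.8, 234.0, 121.7]
tcp_rot: [[-0.416, 0.909, -0.0], [0.909, 0.416, -0.0], [-0.0, -0.0, -1.0]]
contact_force: [1.5, -1.6, -6.1]
grip_width: 14.1
grip_force: 58.5
```

Run:
```python
from h import *
from station import robot
o=robot.observe();go(o,[535,165,122],185.6)
rod=np.array([604.5,171.7])
v=o["eef_pos"][:2]-rod;print("r",np.hypot(*v),"bar yaw",np.degrees(np.arctan2(v[1],v[0])))
s=robot.snapshot("scene");a=s["color"][100:250,275:405];cv2.imwrite("pics/t5.png",cv2.resize(a,None,fx=4,fy=4,interpolation=2)[:,:,::-1])
```

```text
pos [573.8 234.  121.7] yaw 114.6 turn -71.0 shift before-axes [-46.6 -64.   -0.3] after-axes [ 45.3 -64.9  -0.3] q [-0.16  0.68 -0.48  1.69  0.39  0.87 -0.38] F [ 1.5 -1.6 -6.1] w 14.1 gf 58.48993420600891 t 16.35
r 69.45487872418765 bar yaw 116.2396115461266
```

View pics/t5.png

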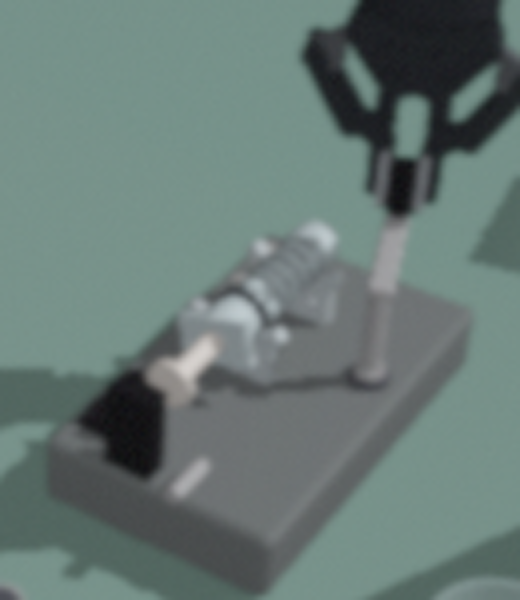

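The scene crop shows the knob held and the bar lifted clear, with the syringe undisturbed. Next I swing the bar square.

Request:
servo_tool(
  grip=[0.01,0.01,0.01,0.01,0.01,0.01,0.01,0.01],
  translation=[
    [-0.0003,-0.0061,0],
    [-0.0003,-0.0061,0],
    [-0.0003,-0.0061,0],
    [-0.0003,-0.0061,0],
    [-0.0003,-0.0061,0],
    [-0.0003,-0.0061,0],
    [-0.0003,-0.0061,0],
    [-0.0003,-0.0061,0],
  ],
  turn=[-5,-5,-5,-5,-5,-5,-5,-5],
)

```text
clock: 17.4
eef_pos: [540.3, 200.5, 122.0]
tcp_rot: [[-0.905, 0.426, 0.001], [0.426, 0.905, 0.001], [-0.001, 0.001, -1.0]]
contact_force: [4.4, 0.0, -5.7]
grip_width: 14.5
grip_force: 58.5
```

Run:
```python
from h import *
from station import robot
o=robot.observe();go(o,[534.9,164.9,122],185.6)
v=o["eef_pos"][:2]-np.array([604.5,171.7]);print("r",np.hypot(*v),"bar yaw",np.degrees(np.arctan2(v[1],v[0])))
```

```text
pos [540.3 200.5 122. ] yaw 154.77 turn -30.83 shift before-axes [-10.2 -34.5  -0. ] after-axes [  8.9 -34.9   0. ] q [ 0.    0.66 -0.66  1.8   0.52  0.86  0.22] F [ 4.4  0.  -5.7] w 14.5 gf 58.54779660701752 t 17.4
r 70.32352774659255 bar yaw 155.8379405292427
```

Request:
servo_tool(
  grip=[0.01,0.01,0.01,0.01,0.01,0.01,0.01,0.01],
  translation=[
    [-0.0003,-0.0061,0],
    [-0.0003,-0.0061,0],
    [-0.0003,-0.0061,0],
    [-0.0003,-0.0061,0],
    [-0.0003,-0.0061,0],
    [-0.0003,-0.0061,0],
    [0,0,0],
    [0,0,0],
  ],
  turn=[-5.1,-5.1,-5.1,-5.1,-5.1,-5.1,0,0],
)

```text
clock: 18.4
eef_pos: [534.3, 165.1, 122.0]
tcp_rot: [[-0.996, -0.088, 0.001], [-0.088, 0.996, 0.001], [-0.001, 0.001, -1.0]]
contact_force: [5.6, 0.2, -5.9]
grip_width: 14.1
grip_force: 58.6
```

Run:
```python
from h import *
from station import robot
o=robot.observe();go(o,[534.9,164.9,107],185.6)
v=o["eef_pos"][:2]-np.array([604.5,171.7]);print("r",np.hypot(*v),"bar yaw",np.degrees(np.arctan2(v[1],v[0])))
```

```text
pos [534.3 165.1 122. ] yaw -174.95 turn -0.55 shift before-axes [-0.6 -0.3 15. ] after-axes [-0.6 -0.2 15. ] q [ 0.15  0.68 -0.79  1.84  0.62  0.89  0.71] F [ 5.6  0.2 -5.9] w 14.1 gf 58.563222885131836 t 18.4
r 70.55487197114536 bar yaw -174.62205591780403
```

Request:
servo_tool(
  grip=[0.01,0.01,0.01,0.01,0.01,0.01,0.01,0.01],
  translation=[
    [-0.0005,-0.0003,0.003],
    [0,0,0.003],
    [0,0,0.003],
    [0,0,0.002],
    [0,0,0.0015],
    [0,0,0.001],
    [0,0,0],
    [0,0,0],
  ],
  turn=[0,0,0,0,0,0,0,0],
)

```text
clock: 19.4
eef_pos: [534.3, 164.7, 108.2]
tcp_rot: [[-0.996, -0.091, 0.0], [-0.091, 0.996, 0.0], [-0.0, 0.0, -1.0]]
contact_force: [4.5, 2.6, -4.6]
grip_width: 13.8
grip_force: 58.7
```

Request:
servo_tool(
  grip=[0.01,0.01,0.01,0.01,0.01,0.01,0.01,0.01],
  translation=[
    [-0.0005,0,0.0005],
    [0,0,0.0005],
    [0,0,0],
    [0,0,0],
    [0,0,0],
    [0,0,0],
    [0,0,0],
    [0,0,0],
  ],
  turn=[0,0,0,0,0,0,0,0],
)

```text
clock: 20.4
eef_pos: [534.7, 164.8, 107.7]
tcp_rot: [[-0.996, -0.091, 0.0], [-0.091, 0.996, 0.0], [-0.0, 0.0, -1.0]]
contact_force: [-0.5, 1.5, 6.6]
grip_width: 14.1
grip_force: 59.9
```

Request:
servo_tool(
  grip=[0.015,0.02,0.026,0.032,0.038,0.042,0.042,0.042],
  translation=[
    [0,0,0],
    [0,0,0],
    [0,0,0],
    [0,0,0],
    [0,0,0],
    [0,0,0],
    [0,0,0],
    [0,0,0],
  ],
  turn=[0,0,0,0,0,0,0,0],
)

```text
clock: 21.4
eef_pos: [534.7, 164.4, 107.3]
tcp_rot: [[-0.996, -0.091, -0.0], [-0.091, 0.996, 0.0], [0.0, 0.0, -1.0]]
contact_force: [1.1, 0.9, 0.0]
grip_width: 42.0
grip_force: 0.0
```

Request:
servo_tool(
  grip=[0.042,0.042,0.042,0.042,0.042,0.042,0.042,0.042],
  translation=[
    [0,0,-0.006],
    [0,0,-0.012],
    [0,0,-0.015],
    [0,0,-0.02],
    [0,0,-0.02],
    [0,0,-0.02],
    [0,0,-0.01],
    [0,0,0],
  ],
  turn=[0,0,0,0,0,0,0,0],
)

```text
clock: 22.4
eef_pos: [535.0, 164.4, 210.9]
tcp_rot: [[-0.996, -0.09, 0.001], [-0.09, 0.996, 0.0], [-0.001, -0.0, -1.0]]
contact_force: [0.6, -0.5, 0.1]
grip_width: 42.0
grip_force: 0.0
```

Request:
servo_tool(
  grip=[0.042,0.042,0.042,0.042,0.042,0.042,0.042,0.042],
  translation=[
    [0.02,0,0],
    [0.03,0,0],
    [0.03,0,0],
    [0.03,0,0],
    [0.02,0,0],
    [0.01,0,0],
    [0,0,0],
    [0,0,0],
  ],
  turn=[0,0,0,0,0,0,0,0],
)

```text
clock: 23.4
eef_pos: [395.9, 151.9, 210.2]
tcp_rot: [[-0.996, -0.09, -0.0], [-0.09, 0.996, 0.0], [0.0, 0.0, -1.0]]
contact_force: [-0.3, 0.1, 0.5]
grip_width: 41.9
grip_force: 0.0
```

```bash
python3 -c "
from h import *
from station import robot
import pickle
d={n:robot.snapshot(n) for n in('top','scene')};pickle.dump(d,open('d6.pkl','wb'))
a=cv2.resize(d['top']['color'][140:250,125:275],None,fx=2.6,fy=2.6,interpolation=2)
b=cv2.resize(d['scene']['color'][100:250,275:405],None,fx=3,fy=3,interpolation=2)
c=np.zeros((450,780,3),np.uint8);c[:286,:390]=a;c[:,390:]=b
cv2.imwrite('pics/t6.png',c[:,:,::-1])
for X in([535,165,92],[604.6,171.8,92],[534.8,164.9,135]):
  p=proj(d['top'],X);print((p-[125,140])*2.6)"
```

```text
[155.73855683 167.7368617 ]
[145.89971753  70.98781371]
[140.8454005  161.89300961]
```

View pics/t6.png

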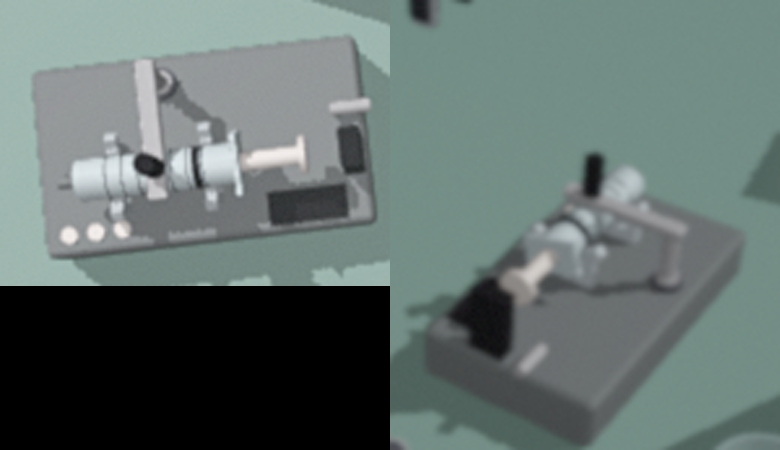

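The composite shows the bar lying square across the barrel, running from (147,62) to (157,195). The knob is at (150,163), the syringe has not moved, and the gripper is clear.

```bash
python3 -c "
from station import robot
print(robot.finish_job())"
```

```text
the job is handed in; nothing more can be done
None
```

I handed the job in at about 23.5 s: the larger syringe is seated nozzle-left, about 2 mm left of midway by my measurement, and the clamp bar is released, pressing on the barrel within about 1.5° of square, though seating it briefly pressed the gripped syringe on the saddles with about 42 N.

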